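Weigh the curing soap in its saucer

TASK

I want to check the weight of the home-made soap in its brass saucer. First take the wooden nail buffer off the scale pan and put it away flat in the white ceramic tray; then, without lifting the saucer, slide it gently with the soap in it across from the wooden riser onto the scale pan, and leave it standing free in the middle of the pan so that the scale reads true. Don't push the sprung pan down onto its stop, and leave the varnish bottle, ring cone and cuticle pusher where they are.

Things in the scene. Friction and masses are not known exactly. Their poses are not given: they have to be found in the camera images.
- scale: spring dial scale, fixed on the counter: white plastic body 150 x 150 mm and 42 mm high with a low sloping dial console (110 mm wide, below 50 mm high) that projects to 160 mm from the origin along the scale's +x. Origin on the counter under the middle of the pan, z up. Above the body is a round flat steel pan, 160 mm diameter, 4 mm thick, without rim.
- pan_top (a point): centre of the upper face of the scale's pan, 58 mm above the counter when the pan is empty; moves down with the pan; z up.
- pan (a joint): how far the pan has sunk, m: 0 empty, stop at 0.012. The spring gives 1 mm for each 1.5 N (150 g). The pan moves straight up and down and does not tilt. Saucer and soap together sink it by about 3 to 5 mm; 10 mm or more counts as pushed onto its stop.
- riser: fixed wooden vanity riser (a low shelf on two side legs) 200 mm along its x, 240 mm along its y, top face level, 60 mm above the counter, 2 mm above the empty pan. Origin on the counter under its middle. It stands beside the scale, on the scale's left or right, one of its 200 mm long edges (the one at y = +120 or -120 mm) facing the pan with a gap of about 6 to 13 mm.
- tray: fixed white ceramic manicure tray on the counter on the other side of the scale, outside 190 mm along its x, 122 mm along its y, 20 mm high, walls 5 mm, inner floor 5 mm above the counter. Origin under its middle, z up.
- saucer: loose round brass soap saucer of 0.4 to 0.65 kg, starts on the riser: flat underside 100 mm diameter, sides flaring to the rim of 136 mm diameter at 28 mm height, inner floor 5 mm above the underside, wall 4 mm. Origin at the centre of the underside, z up. Too wide to grip across.
- soap: bar of soap lying loose in the saucer, 70 x 44 x 24 mm, about 100 g. Origin at the centre of its underside.
- buffer: loose wooden nail buffer block, 95 mm along its x, 28 x 28 mm across, about 50 g, starts lying flat on the pan. Origin at the centre of the block.
- varnish: bystander: squat glass nail varnish bottle with black cap, 56 mm diameter, 78 mm high, on the counter. Origin at the centre of its underside.
- cone: bystander: white ceramic ring cone, 80 mm diameter, 95 mm high, on the counter. Origin at the centre of its underside.
- pusher: bystander: steel cuticle pusher lying on the counter, about 140 mm along its x, 9 mm thick. Origin on the counter under its middle.
Mind the look-alikes: they are no part of the job. There is more than one size of the buffer; the one meant has the size given above. Of the things like the tray, leave any that is blue; of the rest the smaller one is meant.

How it is judged:
On the way, in this order (a step that is already met when the one before it is completed fails the run):
1. the nail buffer lies flat in the tray, let go (x of buffer in the frame of tray between -0.065 and 0.065 m and y of buffer in the frame of tray between -0.045 and 0.045 m and z of buffer in the frame of tray between 0.012 and 0.0235 m and contact force between the fingers and buffer below 0.05 N and linear speed of buffer below 0.02 m/s), for 0.2 s.
2. the saucer, with the soap in it, stands centred on the scale pan (horizontal distance between saucer and pan_top below 0.012 m and z of saucer in the frame of pan_top between -0.003 and 0.004 m and angle between saucer's own z axis and vertical below 0.05 rad and value of joint pan above 0.0018 m and contact force between the fingers and saucer below 0.05 N and horizontal distance between soap and saucer below 0.03 m and z of soap in the frame of saucer between 0 and 0.012 m), for 0.2 s.
At the end, for the whole second after the job is handed in: The buffer lies flat inside the tray. The saucer stands level and at rest on the pan, its centre within 12 mm of the pan's centre, the soap still lying in it, and nothing but the pan carries it; the pan has stopped moving (all of step 1 and all of step 2 and linear speed of saucer below 0.01 m/s and velocity of joint pan between -0.01 and 0.01 m/s); the robot touches nothing.
It fails at once if the saucer is lifted (underside more than 20 mm above the riser), tipped by more than 0.3 rad or falls off (height (world z) of saucer above 0.08 m or height (world z) of saucer below 0.043 m or angle between saucer's own z axis and vertical above 0.3 rad).
It fails at once if the soap comes out of the saucer (horizontal distance between soap and saucer above 0.04 m or z of soap in the frame of saucer above 0.03 m).
It fails at once if the sprung pan is pushed down onto its stop (10 mm or more) (value of joint pan above 0.01 m).
It fails at once if the varnish bottle, ring cone or cuticle pusher is moved by more than 30 mm or tipped over (distance of any of varnish, cone, pusher from where it was at the start of the episode above 0.03 m or angle between any of varnish, cone's own z axis and vertical above 0.3 rad).
It also fails if it takes over 72 s, if anything falls off the work surface, if the arm or the gripper's body presses on something with over 40 N, if the wrist force passes 120 N, or if a joint passes its speed limit or range.

ROBOT

A 7-joint arm with a two-finger parallel gripper is mounted at the origin on the work surface. World frame = base frame: x ahead of the robot, y to its left, z up, the work surface at z = 0. Lengths are in m, angles in rad, forces in N, time in s.
With the tool pointing down it reaches from about 0.425 to 0.875 m from the base axis. Payload 4.7 kg.
Tool frame: the origin (TCP) lies midway between the tips of the shut fingers; the grasp point (between the pads) lies 19 mm behind it; z points along the fingers, y is the line along which they close (so a half turn about z gives the same grasp; the last joint's range is limited). The gripper opens to 87 mm and grips with 3 to 60 N. Pads are 19 mm wide; open, the fingers measure 117 mm over their backs; the gripper's body (75 mm by 190 mm) begins 51 mm behind the grasp point.
Start: joints at [1.146, 0.321, -0.07, 1.45, 0.023, 1.371, -0.057], TCP at [0.276, -0.588, 0.185] pointing down, gripper open.
Joint ranges: [-2.86, 2.86], [-0.3, 2.09], [-1.38, 1.24], [0.06, 2.45], [-1.56, 4.7], [0.09, 2.05], [-2.69, 2.69]. Speed limits (rad/s): [2.57, 2.57, 3.14, 3.14, 3.14, 3.14, 3.14].

INTERFACE

Orientations are given as a rotation vector (axis times angle).
In Python, from bench import ctrl gives the robot as it stands. The module is installed in compiled form; this text tells all that it offers.
- The arm moves only by the tool carry_out, never from a script. Its argument "steps" is a list of rows, each a list of 7 numbers: the turn, a rotation vector about the world's x, y, z in degrees, then the shift along the world's x, y, z in cm, then the opening, from 0 (shut) to 1 (fully open). A call has 1 to 12 rows; each row is the pose to reach, as a shift and turn from the pose commanded when the call began; what a row does not reach only later rows make up. A row lasts 1/10 s, in which the tool goes at most 50 mm and 8.59 degrees, less where a joint would pass 70% of its speed; a pose out of reach is approached as far as the arm can. A call with a gripper value outside its range is refused whole. The fingers move at their own pace and stop on an object; "squeeze" is the grip in N (left out, the last holds). Time passes only in rows, so rows that repeat a pose let the fingers close. It gives the time, the measured TCP pose, the force, the opening and the grip force at its end, in the units of the state.
- ctrl.get_state(): the state, without advancing time (a new reading comes with each control period).
- ctrl.get_image(name): name is "scene" or "top" or "wrist"; returns a dict with "pixels" (480x640x3 uint8, red, green, blue), "camera_matrix" (3x3 intrinsics, pixels), "cam_to_world" (4x4, takes a point from camera to world coordinates); the wrist camera has in their place "T_tool_cam" (4x4, takes a point from camera to tool coordinates, whose origin is the TCP and whose axes are the flange's). Camera axes: x right, y down, z forward; pixel columns grow to the right and rows downward; lengths in m; the calibration is good to about 2 mm. A picture is of the moment at which its call begins: read the wrist's pose just before it. There is no depth.
- ctrl.close_job(): hands the job in; it is judged then, once.
The state is a dict: "time": time; "joint_positions": joint angles; "qd": joint speeds; "joint_torque": joint torques, N m; "position": TCP position; "tool_rot": TCP orientation; "ft_force": force on the tool from outside, world axes, zero at the start; "torque": the same for the moment, N m; "grip_width": opening from 0.0 (shut) to 1.0 (fully open); "grip_force": force on a finger pad.
Only numpy, scipy, OpenCV 4.12 (cv2) and the standard library are available. Lean on these libraries where they do the work, as an engineer would, in place of code of your own. Each camera call takes 0.05 s, during which the arm holds its last target. There are 200 camera calls.

## Working session

There is one attempt and no reset: what is moved stays moved. The work goes in short steps, Python scripts to look and compute and a tool call to move; the robot and the scene stay as the last step left them, time stands still between calls to the robot, and variables do not carry over. Pictures are saved under pics/ and viewed, at most 10 in all, crops included, and the job is handed in when it is done.

Besides the shell and the picture viewer there is one more tool, called after ">>>" in YAML: its name, and indented under it one key for each argument. carry_out: Moves the arm, as the interface text tells. Its arguments: {"type":"object","properties":{"steps":{"type":"array","items":{"type":"array","items":{"type":"number"}}},"squeeze":{"type":"number"}},"required":["steps"]}

```bash
mkdir -p pics
cat > h.py <<'E'
import numpy as np, cv2
from bench import ctrl
def grab(n,f):
    im=ctrl.get_image(n); cv2.imwrite(f,cv2.cvtColor(im['pixels'],cv2.COLOR_RGB2BGR)); np.savez(f[:-4]+'.npz',**{k:np.array(v) for k,v in im.items()}); return im
def load(f): return dict(np.load(f))
def ray(im,u,v):
    K=im['camera_matrix'];T=im['cam_to_world']
    d=T[:3,:3]@np.linalg.solve(K,[u,v,1.]);return T[:3,3],d
def onz(im,u,v,z):
    o,d=ray(im,u,v);return o+d*(z-o[2])/d[2]
def proj(im,p):
    T=im['cam_to_world'];c=T[:3,:3].T@(np.array(p)-T[:3,3]);q=im['camera_matrix']@c;return q[:2]/q[2]
def tri(*rs):
    A=np.zeros((3,3));b=np.zeros(3)
    for o,d in rs:
        d=d/np.linalg.norm(d);P=np.eye(3)-np.outer(d,d);A+=P;b+=P@o
    p=np.linalg.solve(A,b);return p,[np.linalg.norm(np.cross(p-o,d/np.linalg.norm(d))) for o,d in rs]
E
python3 - <<'E'
from h import *
np.set_printoptions(precision=4,suppress=True)
s=ctrl.get_state();print(s)
for n in('scene','top'):
    im=grab(n,f'pics/{n}0.png');print(im['camera_matrix'],im['cam_to_world'])
E
```

```text
{'time': 0.0, 'joint_positions': array([ 1.1461,  0.3218, -0.0701,  1.4517,  0.0226,  1.3708, -0.0569]), 'qd': array([ 0.0004,  0.0004, -0.0009, -0.    , -0.0004,  0.0005, -0.0005]), 'joint_torque': array([ -0.0009, -49.1293,  -0.4045, -31.2526,  -0.0639,   0.0438,
         0.0002]), 'position': array([ 0.2758, -0.5879,  0.1835]), 'tool_rot': array([-3.0645, -0.6834,  0.0008]), 'ft_force': array([ 1.1017,  0.4275, -0.0525]), 'torque': array([ 0.018 , -0.0369,  0.0189]), 'grip_force': 0.0, 'grip_width': 1.000214328741581}
[[548.3734   0.     321.3516]
 [  0.     548.3734 233.1398]
 [  0.       0.       1.    ]] [[-0.8086  0.417  -0.415   0.9574]
 [ 0.5882  0.5891 -0.5541  0.4874]
 [ 0.0133 -0.6922 -0.7216  0.8417]
 [ 0.      0.      0.      1.    ]]
[[586.7319   0.     315.3353]
 [  0.     586.7319 233.431 ]
 [  0.       0.       1.    ]] [[ 0.0051 -0.9943  0.1061  0.4112]
 [-0.9999 -0.004   0.0103 -0.1187]
 [-0.0098 -0.1061 -0.9943  1.2156]
 [ 0.      0.      0.      1.    ]]
```

View pics/scene0.png

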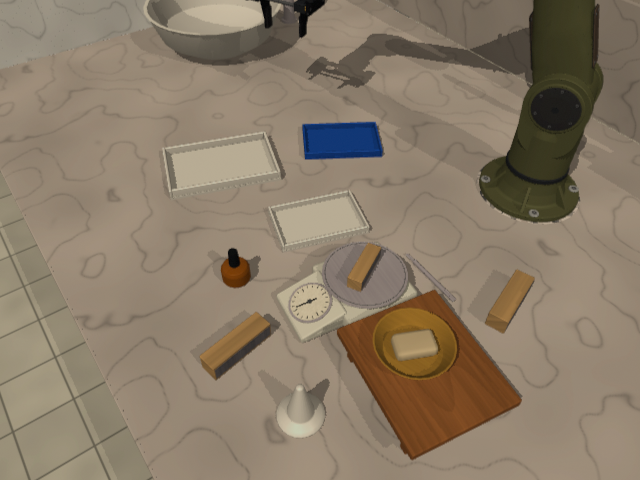

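View pics/top0.png

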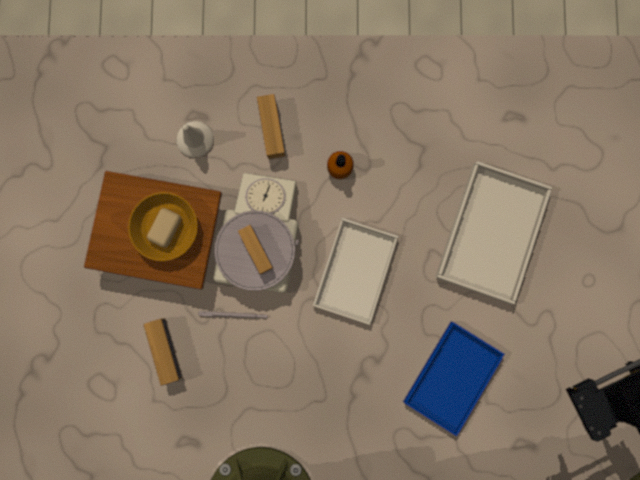

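The top view shows:
- **Buffers:** on the pan at (256,249), with look-alikes at (271,126) and (161,351).
- **Trays:** small white (357,272), large white (495,233) and blue (454,379).
- **Saucer and riser:** saucer (163,228) on the riser (153,230).

I choose the buffer on the pan and the small white tray. I'll check their sizes by measurement and in a close crop.

```bash
cat > m.py <<'E'
from h import *
np.set_printoptions(precision=4,suppress=True)
def blobs(im,name,lo,hi,mina=150):
    hsv=cv2.cvtColor(im['pixels'],cv2.COLOR_RGB2HSV);m=cv2.inRange(hsv,lo,hi)
    m=cv2.morphologyEx(m,cv2.MORPH_OPEN,np.ones((3,3)))
    out=[]
    for c in cv2.findContours(m,cv2.RETR_EXTERNAL,cv2.CHAIN_APPROX_NONE)[0]:
        if cv2.contourArea(c)>mina: out.append(c)
    return out
E
python3 - <<'E'
from m import *
S=load('pics/scene0.npz');T=load('pics/top0.npz')
for im,pts in((T,[('buf',256,249),('pan',230,265),('tray',357,272),('brass',138,245),('soap',165,230),('riser',110,190),('body',222,220),('counter',400,150),('bufB',271,126),('traywall',371,228)]),(S,[('buf',365,268),('pan',390,285),('tray',318,220),('brass',380,360),('soap',415,345),('riser',450,410)])):
    h=cv2.cvtColor(im['pixels'],cv2.COLOR_RGB2HSV)
    for n,u,v in pts: print(n,h[v,u],end=' ')
    print()
crop=T['pixels'][150:350,70:420]
cv2.imwrite('pics/crop0.png',cv2.cvtColor(cv2.resize(crop,None,fx=2.2,fy=2.2,interpolation=cv2.INTER_CUBIC),cv2.COLOR_RGB2BGR))
E
```

```text
buf [ 18 156 142] pan [  9  34 129] tray [ 18  52 186] brass [ 20 232 101] soap [ 19 105 162] riser [ 13 198 117] body [16 56 78] counter [ 15  65 146] bufB [ 17 162 134] traywall [ 18  55 166] 
buf [ 17 143 153] pan [ 11  40 135] tray [ 20  50 184] brass [ 17 189 131] soap [ 19  99 167] riser [ 13 187 113]
```

View pics/crop0.png

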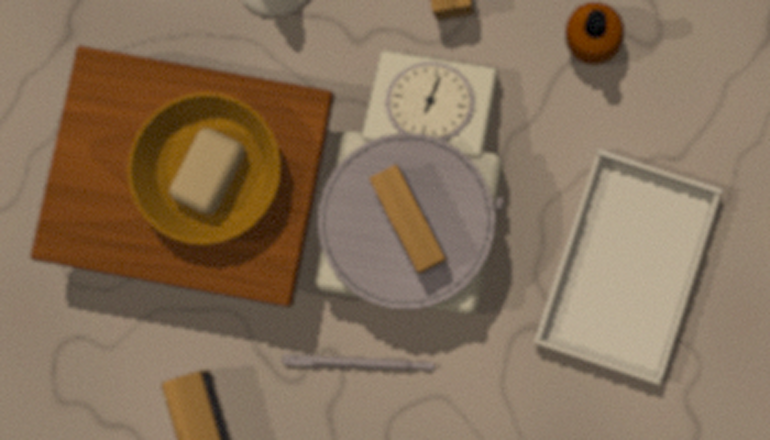

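The crop shows the buffer on the pan at crop (407,218), the saucer and soap on the riser at (205,170), and the white tray at (630,268).

Run:
```python
from m import *
S=load('pics/scene0.npz');T=load('pics/top0.npz')
def show(im,tag,lo,hi,mina,z):
    for c in blobs(im,tag,lo,hi,mina):
        (cx,cy),sz,a=cv2.minAreaRect(c); p=cv2.boxPoints(((cx,cy),sz,a))
        W=np.array([onz(im,u,v,z) for u,v in p])[:,:2]; ctr=W.mean(0); e=W[1]-W[0];f=W[2]-W[1]
        if np.linalg.norm(f)>np.linalg.norm(e): e,f=f,e
        print(tag,(round(cx),round(cy)),'A',cv2.contourArea(c),'W',ctr,'len',np.linalg.norm(e),np.linalg.norm(f),'ang',np.degrees(np.arctan2(e[1],e[0])))
print('buffers top'); show(T,'buf',(14,115,115),(22,190,255),100,.084)
show(T,'buf@28',(14,115,115),(22,190,255),100,.028)
show(S,'bufS',(14,115,90),(22,175,255),100,.084)
show(T,'tray',(14,20,155),(28,90,255),400,.02)
show(S,'trayS',(14,20,155),(28,90,255),400,.02)
show(T,'brass+',(16,205,50),(26,255,255),400,.088)
show(T,'riser',(9,175,60),(15,255,255),400,.06)
show(T,'pan',(0,10,100),(12,45,255),400,.058)
for im,n in((T,'top'),(S,'scene')):
    h=cv2.cvtColor(im['pixels'],cv2.COLOR_RGB2HSV)
    # pan mask
    m=cv2.inRange(h,(0,10,90),(13,48,255)); m2=cv2.inRange(h,(140,0,90),(180,48,255))
    cv2.imwrite(f'pics/pan_{n}.png',m|m2)
    ms=[cv2.inRange(h,(14,115,105),(22,190,255)),cv2.inRange(h,(15,200,40),(30,255,255)),m|m2]
    cv2.imwrite(f'pics/mask_{n}.png',cv2.resize(cv2.merge(ms),None,fx=.625,fy=.625,interpolation=cv2.INTER_AREA))
a=cv2.imread('pics/mask_top.png');b=cv2.imread('pics/mask_scene.png');cv2.imwrite('pics/masks.png',np.hstack([a,b]))
```

```text
buffers top
buf (160, 352) A 1052.5 W [0.3049 0.1874] len 0.12082392846112128 0.03398536948049812 ang -162.09591066651777
buf (254, 249) A 611.5 W [0.5017 0.0109] len 0.09249906963961135 0.02772842406639669 ang -152.7594355310348
buf (270, 124) A 962.0 W [ 0.7499 -0.016 ] len 0.12048758065360676 0.03503340201653692 ang -169.9435815614229
buf@28 (160, 352) A 1052.5 W [0.2996 0.2025] len 0.1268034366312407 0.035667286275138224 ang -162.09591066651777
buf@28 (254, 249) A 611.5 W [0.5062 0.0174] len 0.09707679649953947 0.029100688156476432 ang -152.7594355310348
buf@28 (270, 124) A 962.0 W [ 0.7666 -0.0109] len 0.12645044316016713 0.036767185351121744 ang -169.9435815614229
bufS (233, 342) A 1458.5 W [0.7772 0.0175] len 0.1311212576460941 0.05065701880446693 ang -162.86063894126536
bufS (509, 300) A 1267.0 W [0.3489 0.2202] len 0.1475553427684283 0.038742996084405706 ang -160.23626590171725
bufS (362, 266) A 662.0 W [0.5072 0.0137] len 0.1155349573857005 0.0332050494292941 ang -148.35418176489412
tray (357, 275) A 4382.0 W [ 0.4553 -0.1908] len 0.17463738352659902 0.10943060292751056 ang
[... 3310 characters left out ...]
8778354816396425 ang 121.71676580223112
trayS (25, 88) A 767.0 W [ 0.8213 -1.061 ] len 0.1801974621367933 0.11487581012044823 ang -149.9823287521837
trayS (345, 34) A 738.5 W [-0.0983 -0.8165] len 0.17173369822955967 0.1573868486242175 ang 145.59749234575287
trayS (218, 17) A 2532.5 W [ 0.1768 -1.1512] len 0.31209003343582875 0.2528443956578789 ang 145.75499008086203
brass+ (162, 232) A 1572.0 W [0.5344 0.1903] len 0.136787507416144 0.11502313053540876 ang -89.79957962053187
riser (152, 229) A 11297.5 W [0.5422 0.2172] len 0.24309422543317855 0.1970732959106881 ang -100.33004857680446
pan (254, 250) A 3030.0 W [0.5008 0.0146] len 0.15570275544105427 0.15276707254480312 ang -89.78978955655211
```

View pics/masks.png

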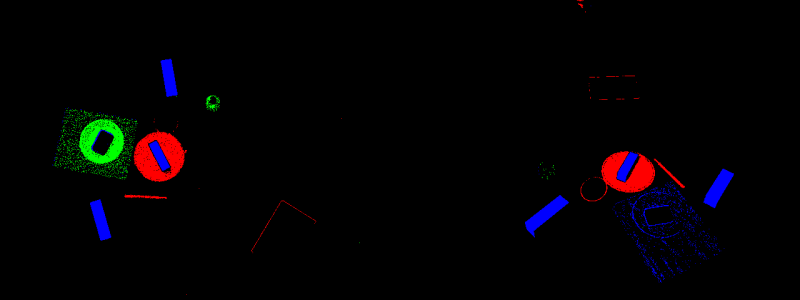

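The masks isolate the pan, saucer and buffers in both views. The buffer on the pan measures about 92 x 28 mm, while the other two are about 120 mm or longer. So the pan one is meant, with the small white tray. Next I triangulate the heights.

```bash
cat > m2.py <<'E'
from m import *
def mask(im,lo,hi):
    return cv2.inRange(cv2.cvtColor(im['pixels'],cv2.COLOR_RGB2HSV),lo,hi)
def near(m,u,v,k=3,op=cv2.MORPH_OPEN):
    m=cv2.morphologyEx(m,op,np.ones((k,k),np.uint8))
    cs=[c for c in cv2.findContours(m,cv2.RETR_EXTERNAL,cv2.CHAIN_APPROX_NONE)[0] if cv2.contourArea(c)>150]
    return min(cs,key=lambda c:-cv2.pointPolygonTest(c,(u,v),True))
E
python3 - <<'E'
from m2 import *
S=load('pics/scene0.npz');T=load('pics/top0.npz')
# pan ellipses (convex hull incl. buffer)
P={}
for im,n,uv,buv in((T,'T',(230,265),(256,249)),(S,'S',(390,285),(365,268))):
    c=near(mask(im,(0,8,90),(13,48,255))|mask(im,(140,0,90),(180,48,255)),*uv,5,cv2.MORPH_CLOSE); 
    P[n]=cv2.fitEllipse(cv2.convexHull(c)); print('pan',n,P[n])
p,r=tri(ray(T,*P['T'][0]),ray(S,*P['S'][0]));print('pan centre',p,r)
# brass saucer rim: 
for im,n,uv in((T,'T',(138,245)),(S,'S',(380,360))):
    h=cv2.cvtColor(im['pixels'],cv2.COLOR_RGB2HSV)
    m=cv2.inRange(h,(16,185 if n=='S' else 200,40),(30,255,255))
    c=near(m,*uv,5,cv2.MORPH_OPEN);print('saucer',n,cv2.contourArea(c),cv2.boundingRect(c),cv2.fitEllipse(cv2.convexHull(c)))
    P['b'+n]=cv2.fitEllipse(cv2.convexHull(c))
p,r=tri(ray(T,*P['bT'][0]),ray(S,*P['bS'][0]));print('rim centre',p,r)
# polygons
for nm,args in dict(buf=((14,115,90),(22,190,255),(256,249),(365,268)),riser=((9,150,50),(15,255,255),(110,190),(450,410)),tray=((14,20,160),(28,85,255),(357,272),(318,220))).items():
    for im,uv in((T,args[2]),(S,args[3])):
        c=cv2.convexHull(near(mask(im,args[0],args[1]),*uv))
        a=cv2.approxPolyDP(c,5 if nm!='buf' else 3,True)[:,0]
        print(nm,cv2.contourArea(c),a.tolist())
E
```

```text
pan T ((255.07254028320312, 249.60536193847656), (79.78031921386719, 82.92118072509766), 70.40267181396484)
pan S ((347.1301574707031, 284.5690612792969), (76.34974670410156, 124.83442687988281), 70.72478485107422)
pan centre [0.5158 0.0068 0.0245] [np.float64(0.014631986648462374), np.float64(0.014631986648462394)]
saucer T 1699.5 (130, 198, 68, 64) ((164.70040893554688, 229.4029998779297), (60.446372985839844, 71.1396484375), 54.49098587036133)
saucer S 4680.5 (373, 308, 84, 72) ((414.373779296875, 343.3153991699219), (70.6668472290039, 86.14435577392578), 109.35667419433594)
rim centre [0.5397 0.1881 0.0765] [np.float64(0.0002567324415875454), np.float64(0.0002567324415877149)]
buf 658.5 [[247, 226], [253, 230], [270, 264], [262, 272], [239, 233]]
buf 744.0 [[380, 247], [360, 290], [348, 286], [348, 276], [365, 247]]
riser 11732.0 [[105, 172], [220, 193], [201, 287], [85, 266]]
riser 17085.0 [[435, 291], [520, 401], [411, 458], [337, 330]]
tray 4481.0 [[348, 228], [394, 243], [368, 322], [320, 307]]
tray 2731.0 [[362, 223], [287, 244], [276, 212], [348, 197]]
```

Run:
```python
from m2 import *
S=load('pics/scene0.npz');T=load('pics/top0.npz')
P={}
for im,n,uv,k in((T,'T',(230,265),5),(S,'S',(390,285),5)):
    m=mask(im,(0,8,90),(13,48,255))|mask(im,(140,0,90),(180,48,255))
    m=cv2.morphologyEx(m,cv2.MORPH_CLOSE,np.ones((3,3),np.uint8))
    P[n]=cv2.fitEllipse(cv2.convexHull(near(m,*uv,7)));print('pan',n,P[n])
p,r=tri(ray(T,*P['T'][0]),ray(S,*P['S'][0]));print('pan centre',p,r, onz(T,*P['T'][0],.058),onz(S,*P['S'][0],.058))
for im,n,uv,b in((T,'T',(164,229),(100,180,215,280)),(S,'S',(415,344),(350,290,480,400))):
    h=cv2.cvtColor(im['pixels'],cv2.COLOR_RGB2HSV)
    h=cv2.medianBlur(h,3)
    m=cv2.inRange(h,(15,60,20),(40,255,255)); k=np.zeros_like(m);k[b[1]:b[3],b[0]:b[2]]=255;m&=k
    if n=='S': # keep away from the counter: use riser polygon
        k=np.zeros_like(m);cv2.fillPoly(k,[np.array([[433,296],[510,400],[411,450],[343,332]])],255)
        k2=np.zeros_like(m);cv2.fillPoly(k2,[np.array([[365,310],[433,296],[470,350],[440,390],[370,375]])],255);m&=k2
    c=near(m,*uv,5);hl=cv2.convexHull(c)
    P['b'+n]=cv2.fitEllipse(hl);print('rim',n,cv2.boundingRect(hl),P['b'+n])
p,r=tri(ray(T,*P['bT'][0]),ray(S,*P['bS'][0]));print('rim centre',p,r,onz(T,*P['bT'][0],.088),onz(S,*P['bS'][0],.088))
for a,b in(((266.5,268.5),(373,246.5)),((243,229),(354.5,277.5))): print('buf end',tri(ray(T,*a),ray(S,*b)))
for a,b in zip([(105,172),(220,193),(201,287),(85,266)],[(411,458),(337,330),(435,291),(520,401)]): print('riser',tri(ray(T,*a),ray(S,*b))[0])
for a,b in zip([(348,228),(394,243),(368,322),(320,307)],[(287,244),(276,212),(348,197),(362,223)]): print('tray floor?',tri(ray(T,*a),ray(S,*b))[0])
```

```text
pan T ((254.3701171875, 250.1123809814453), (79.17158508300781, 80.77770233154297), 82.49132537841797)
pan S ((364.2175598144531, 274.9893798828125), (65.5953140258789, 86.80433654785156), 94.97026062011719)
pan centre [0.5015 0.0145 0.052 ] [np.float64(8.281628948604393e-05), np.float64(8.281628948598289e-05)] [0.501  0.0139 0.058 ] [0.5051 0.018  0.058 ]
rim T (127, 191, 71, 71) ((162.43325805664062, 226.39373779296875), (70.84019470214844, 72.63162994384766), 47.32396697998047)
rim S (372, 307, 85, 73) ((414.44525146484375, 343.26849365234375), (71.37673950195312, 86.46846771240234), 109.5107192993164)
rim centre [0.5443 0.1909 0.0845] [np.float64(0.00024889591308528713), np.float64(0.0002488959130852681)] [0.5441 0.1897 0.088 ] [0.546  0.1924 0.088 ]
buf end (array([ 0.4628, -0.0122,  0.0824]), [np.float64(0.0010957904622745603), np.float64(0.0010957904622745042)])
buf end (array([0.5402, 0.0322, 0.0897]), [np.float64(0.0010569113672572593), np.float64(0.001056911367256986)])
riser [0.6599 0.3183 0.0521]
riser [0.6168 0.0843 0.0553]
riser [0.4262 0.1196 0.0579]
riser [0.4674 0.3507 0.0562]
tray floor? [ 0.5518 -0.1736  0.0023]
tray floor? [ 0.5198 -0.268   0.0027]
tray floor? [ 0.3587 -0.2145  0.002 ]
tray floor? [ 0.3917 -0.1188  0.0158]
```

Checks: buffer top about 0.086, pan about 0.055, riser about 0.056 and rim about 0.0845. These agree with the given heights to within the calibration. I move above the buffer, approaching high.

>>> carry_out:
  steps:
    - [0,0,3.5,2,5,3,1]
    - [0,0,3.5,4,9.5,5,1]
    - [0,0,3.5,22.5,59.8,5,1]
    - [0,0,3.5,22.5,59.8,5,1]
    - [0,0,3.5,22.5,59.8,5,1]
    - [0,0,3.5,22.5,59.8,5,1]
    - [0,0,3.5,22.5,59.8,5,1]
    - [0,0,3.5,22.5,59.8,5,1]
    - [0,0,3.5,22.5,59.8,5,1]
    - [0,0,3.5,22.5,59.8,5,1]
    - [0,0,3.5,22.5,59.8,5,1]
    - [0,0,3.5,22.5,59.8,5,1]

```text
time: 1.3
position: [0.4841, -0.0349, 0.234]
tool_rot: [3.043, 0.777, -0.0]
ft_force: [2.0, -0.0, -0.7]
grip_width: 0.999
grip_force: 0.0
```

>>> carry_out:
  steps:
    - [0,0,0,0,5,0,1]
    - [0,0,0,0,5,0,1]
    - [0,0,0,0,5,0,1]

```text
time: 1.6
position: [0.4837, 0.0145, 0.2338]
tool_rot: [3.042, 0.782, -0.001]
ft_force: [-0.4, -0.4, -0.4]
grip_width: 1.002
grip_force: 0.0
```

>>> carry_out:
  steps:
    - [0,0,0,1.8,-0.4,0,1]
    - [0,0,0,1.8,-0.4,0,1]
    - [0,0,0,1.8,-0.4,0,1]

```text
time: 1.9
position: [0.5015, 0.0077, 0.2335]
tool_rot: [-3.044, -0.773, 0.002]
ft_force: [0.1, 0.5, 0.0]
grip_width: 1.002
grip_force: 0.0
```

Run:
```python
from m import *
from scipy.spatial.transform import Rotation as R
s=ctrl.get_state();im=grab('wrist','pics/w0.png')
T=np.eye(4);T[:3,:3]=R.from_rotvec(s['tool_rot']).as_matrix();T[:3,3]=s['position']
im['cam_to_world']=T@im['T_tool_cam'];np.savez('pics/w0.npz',**{k:np.array(v) for k,v in im.items()})
print(s['position'],s['tool_rot'],im['T_tool_cam'],im['cam_to_world'])
for p in((.5015,.01,.086),(.501,.0139,.058)):print(proj(im,p))
```

```text
[0.5015 0.0077 0.2335] [-3.0442 -0.7731  0.0022] [[ 0.0002 -0.9553 -0.2956  0.0817]
 [ 1.     -0.0002  0.0012 -0.0006]
 [-0.0012 -0.2956  0.9553 -0.2012]
 [ 0.      0.      0.      1.    ]] [[ 0.4773 -0.8392 -0.2606  0.5734]
 [-0.8787 -0.4558 -0.1418  0.0472]
 [ 0.0002  0.2967 -0.955   0.4346]
 [ 0.      0.      0.      1.    ]]
[316.8404 216.2246]
[313.5322 209.0059]
```

View pics/w0.png

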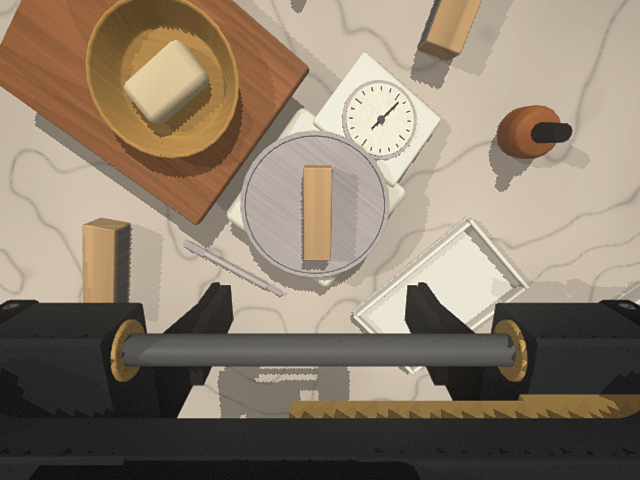

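The wrist view shows the buffer upright in the image at (317,213), the pan at (315,204) and the saucer rim at about (163,77). The buffer is aligned with the fingers.

Run:
```python
from m2 import *
W=load('pics/w0.npz');T=load('pics/top0.npz')
h=cv2.cvtColor(W['pixels'],cv2.COLOR_RGB2HSV);print([h[v,u].tolist() for u,v in((316,200),(270,200),(110,110),(60,40))])
c=near(mask(W,(10,75,120),(25,255,255)),316,213)
(q,sz,a)=cv2.minAreaRect(c);b=cv2.boxPoints((q,sz,a));print('buf px',q,sz,a)
B=np.array([onz(W,u,v,.086) for u,v in b]);print('buf',B.mean(0),[np.linalg.norm(B[i]-B[i-1]) for i in range(4)])
e=max((B[i]-B[i-1] for i in range(4)),key=np.linalg.norm);print('ang',np.degrees(np.arctan2(e[1],e[0]))%180)
m=mask(W,(0,0,90),(12,45,215))|mask(W,(130,0,90),(180,45,215))
c=near(m,270,200,7);E=cv2.fitEllipse(cv2.convexHull(c));print('pan px',E,onz(W,*E[0],.058), tri(ray(W,*E[0]),ray(T,254.37,250.11)))
# buffer tri with top view
ct=cv2.minAreaRect(near(mask(T,(14,115,115),(22,190,255)),256,249));print('buf tri',ct,tri(ray(W,*q),ray(T,*ct[0])))
```

```text
[[16, 108, 196], [11, 24, 178], [18, 148, 152], [12, 145, 158]]
buf px (316.9999694824219, 211.99996948242188) (93.99998474121094, 27.999996185302734) 90.0
buf [0.5037 0.011  0.086 ] [np.float64(0.09550930577488895), np.float64(0.026776345447835415), np.float64(0.095507875311898), np.float64(0.02899442839963782)]
ang 27.769612719797824Traceback (most recent call last):
  File "<stdin>", line 9, in <module>
  File "m2.py", line 7, in near
    return min(cs,key=lambda c:-cv2.pointPolygonTest(c,(u,v),True))
ValueError: min() iterable argument is empty
```

Buffer measured at (0.5037, 0.011), 95.5 x 28 mm, axis 27.8°. Descending to grasp.

>>> carry_out:
  steps:
    - [0,0,-0.5,0.2,0.3,-5,1]
    - [0,0,-0.5,0.2,0.3,-10,1]
    - [0,0,-0.5,0.2,0.3,-13.5,1]
    - [0,0,-0.5,0.2,0.3,-15.5,1]
    - [0,0,-0.5,0.2,0.3,-16.7,1]
    - [0,0,-0.5,0.2,0.3,-16.7,0.6]
    - [0,0,-0.5,0.2,0.3,-16.7,0.35]
    - [0,0,-0.5,0.2,0.3,-16.7,0.1]
    - [0,0,-0.5,0.2,0.3,-16.7,0.1]
    - [0,0,-0.5,0.2,0.3,-16.7,0.1]
  squeeze: 10

```text
time: 2.95
position: [0.5046, 0.0121, 0.0679]
tool_rot: [3.047, 0.764, 0.002]
ft_force: [0.7, 0.7, -1.2]
grip_width: 0.633
grip_force: 0.0
```

>>> carry_out:
  steps:
    - [0,0,0,0,0,-0.2,0.1]
    - [0,0,0,0,0,-0.2,0.1]
    - [0,0,0,0,0,-0.2,0.1]
    - [0,0,0,0,0,-0.2,0.1]
    - [0,0,0,0,0,-0.2,0.1]
    - [0,0,0,0,0,-0.2,0.1]

```text
time: 3.55
position: [0.504, 0.0121, 0.0651]
tool_rot: [3.047, 0.764, -0.0]
ft_force: [-0.9, -0.5, 0.1]
grip_width: 0.131
grip_force: 0.0
```

The opening went below the buffer width, so I'm looking before going on.

Run:
```python
from m import *
print(ctrl.get_state()['grip_width'],ctrl.get_state()['grip_force'])
a=grab('wrist','pics/w1.png')['pixels'];b=grab('top','pics/t1.png')['pixels']
cv2.imwrite('pics/v1.png',cv2.cvtColor(np.hstack([cv2.resize(a[80:420,130:530],(400,340)),cv2.resize(b[170:330,160:348],(400,340))]),cv2.COLOR_RGB2BGR))
```

```text
0.1314532354301242 0.0
```

View pics/v1.png

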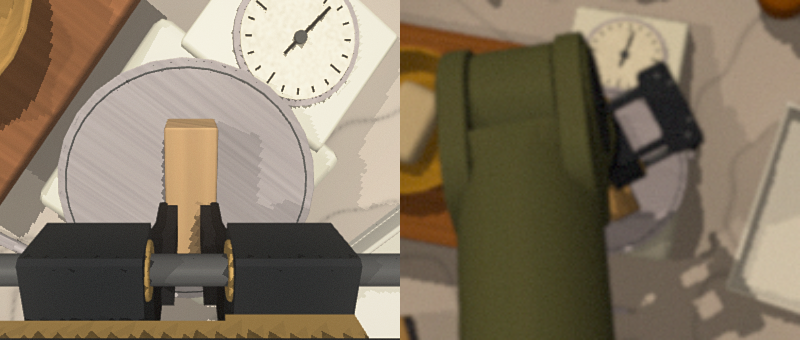

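Run:
```python
from m import *
W=load('pics/w0.npz');M=W['T_tool_cam'];K=W['camera_matrix']
def pt(p):
    c=M[:3,:3].T@(np.array(p)-M[:3,3]);q=K@c;return q[:2]/q[2],c[2]
for p in((0,0,0),(0,.0435,0),(0,-.0435,0),(.0095,.0435,0),(0,.0435,-.019),(0,0,-.019),(.01,0,0),(0,.0057,0)):print(p,*pt(p))
s=ctrl.get_state();print(s['position'],s['tool_rot'],s['joint_torque'],s['ft_force'])
```

```text
(0, 0, 0) [319.0855 273.2453] 0.2163672670120459
(0, 0.0435, 0) [390.9803 273.2227] 0.2164197354674532
(0, -0.0435, 0) [247.1558 273.2679] 0.2163147985566386
(0.0095, 0.0435, 0) [391.9348 258.4301] 0.21361195272447855
(0, 0.0435, -0.019) [397.6526 286.1692] 0.1982685674865112
(0, 0, -0.019) [319.176  286.1973] 0.1982160990311039
(0.01, 0, 0) [319.0955 257.6598] 0.21341170622996733
(0, 0.0057, 0) [328.5082 273.2423] 0.21637414218896134
[0.504  0.0122 0.065 ] [ 3.0472  0.7638 -0.0001] [ -0.0003 -30.9149  -2.8056 -28.1684  -0.0405  -0.0593  -0.    ] [-0.601   0.1346 -0.2092]
```

Run:
```python
from m import *
b=load('pics/w1.npz')['pixels']
# columns of buffer/finger edges: print V of rows
g=cv2.cvtColor(b,cv2.COLOR_RGB2GRAY)
for r in (270,280,290,300,310,320): print(r,g[r,270:370:4].tolist())
```

```text
270 [177, 174, 180, 179, 179, 182, 115, 169, 171, 175, 173, 172, 167, 165, 165, 167, 171, 175, 171, 130, 159, 161, 163, 160, 166]
280 [176, 170, 176, 179, 177, 179, 128, 169, 170, 171, 173, 171, 166, 166, 166, 169, 175, 171, 173, 129, 159, 159, 163, 162, 163]
290 [178, 180, 177, 175, 182, 41, 43, 50, 50, 43, 173, 168, 164, 166, 164, 80, 49, 46, 41, 42, 165, 163, 162, 158, 158]
300 [182, 180, 181, 173, 74, 42, 43, 48, 48, 34, 168, 171, 164, 165, 114, 52, 46, 43, 38, 39, 32, 161, 166, 164, 164]
310 [51, 48, 48, 38, 34, 39, 41, 44, 43, 27, 172, 167, 165, 104, 107, 46, 44, 45, 42, 34, 38, 35, 41, 50, 46]
320 [45, 44, 104, 43, 36, 34, 41, 43, 41, 27, 167, 167, 163, 103, 109, 45, 42, 40, 41, 33, 32, 32, 107, 46, 47]
```

The view shows the fingers closed above the buffer: the tips appear at row 286, with the buffer passing under them. By the wrist calibration the real tips sit about 30 mm behind the nominal TCP (gap 11.4 mm over 22 px gives a depth of 0.185). I reopen, go lower and watch the force.

>>> carry_out:
  steps:
    - [0,0,0,0,0,1,1]
    - [0,0,0,0,0,1,1]
    - [0,0,0,0,0,1,1]
    - [0,0,0,0,0,1,1]
    - [0,0,0,0,0,1,1]
    - [0,0,0,0,0,0,1]
    - [0,0,0,0,0,-1,1]
    - [0,0,0,0,0,-2,1]
    - [0,0,0,0,0,-2,1]

```text
time: 4.55
position: [0.5022, 0.0122, 0.0429]
tool_rot: [-3.046, -0.764, 0.006]
ft_force: [-0.4, 0.6, -0.2]
grip_width: 0.845
grip_force: 0.0
```

Run:
```python
from m2 import *
s=ctrl.get_state();print(s['position'],s['ft_force'],s['grip_width'])
W=grab('wrist','pics/w2.png')
a=W['pixels'];b=grab('scene','pics/s2.png')['pixels']
cv2.imwrite('pics/v2.png',cv2.cvtColor(np.hstack([cv2.resize(a[80:420,130:530],(400,340)),cv2.resize(b[190:350,270:458],(400,340),interpolation=cv2.INTER_CUBIC)]),cv2.COLOR_RGB2BGR))
```

```text
[0.5022 0.0122 0.0429] [-0.3615  0.6194 -0.2251] 0.8449048457766728
```

View pics/v2.png

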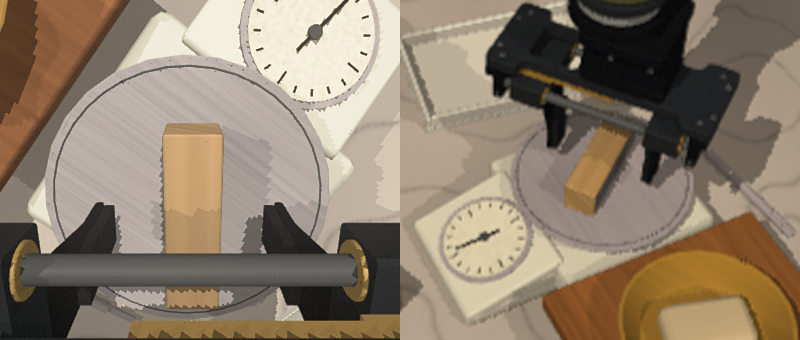

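The fingers straddle the buffer (wrist crop tips at (108,205) and (268,205)). The scene crop shows the tips at (553,146) and (650,183), still above the pan. So the tips are well above the nominal TCP. I work out their height from the scene view.

Run:
```python
from m2 import *
S=load('pics/s2.npz');s=ctrl.get_state()
ty=np.radians(28.1-90);d=np.array([np.cos(ty),np.sin(ty)])
for c in((553,146),(650,183)):
    u=270+(c[0]-400)*188/400;v=190+c[1]*160/340
    o,r=ray(S,u,v)
    for z in(.06,.07,.08,.09):
        p=onz(S,u,v,z);q=p[:2]-s['position'][:2];print(c,z,'along y',q@d,'along x',q@[-d[1],d[0]])
```

```text
(553, 146) 0.06 along y 0.04842113804923655 along x -0.012278167345180412
(553, 146) 0.07 along y 0.0451748861267806 along x -0.004137132945970633
(553, 146) 0.08 along y 0.04192863420432456 along x 0.004003901453238947
(553, 146) 0.09 along y 0.03868238228186861 along x 0.012144935852448727
(650, 183) 0.06 along y -0.04430185510493306 along x -0.011057447851597044
(650, 183) 0.07 along y -0.04636198906070703 along x -0.0029320289677450435
(650, 183) 0.08 along y -0.04842212301648101 along x 0.005193389916106836
(650, 183) 0.09 along y -0.050482256972255085 along x 0.013318808799958764
```

The tips are at z of about 0.08 now, which matches the roughly 38 mm retraction from the wrist view when open. I go down 1.3 cm more and close.

>>> carry_out:
  steps:
    - [0,0,0,0.15,0,-0.5,0.8]
    - [0,0,0,0.15,0,-1,0.7]
    - [0,0,0,0.15,0,-1.3,0.6]
    - [0,0,0,0.15,0,-1.3,0.5]
    - [0,0,0,0.15,0,-1.3,0.1]
    - [0,0,0,0.15,0,-1.3,0.1]
    - [0,0,0,0.15,0,-1.3,0.1]
    - [0,0,0,0.15,0,-1.3,0.1]
    - [0,0,0,0.15,0,-1.3,0.1]
  squeeze: 10

```text
time: 5.55
position: [0.5056, 0.0121, 0.0322]
tool_rot: [3.047, 0.764, 0.0]
ft_force: [0.4, -0.2, 1.0]
grip_width: 0.321
grip_force: 10.0
```

Buffer held (opening 0.321 is 28 mm, 10 N). Now lift, turn -45.5° and carry it above the tray.

>>> carry_out:
  steps:
    - [0,0,0,0,0,2.5,0.1]
    - [0,0,0,0,0,6,0.1]
    - [0,0,-8,-1,-4,7,0.1]
    - [0,0,-16,-2,-8,7,0.1]
    - [0,0,-24,-3,-12,7,0.1]
    - [0,0,-32,-4,-16,7,0.1]
    - [0,0,-40,-5,-20.4,7,0.1]
    - [0,0,-45.5,-5,-20.4,7,0.1]
    - [0,0,-45.5,-5,-20.4,6,0.1]
    - [0,0,-45.5,-5,-20.4,3,0.1]
    - [0,0,-45.5,-5,-20.4,0,0.1]
    - [0,0,-45.5,-5,-20.4,0,0.1]

```text
time: 6.75
position: [0.452, -0.1886, 0.0278]
tool_rot: [-3.103, 0.466, 0.013]
ft_force: [-1.9, 1.4, -1.1]
grip_width: 0.317
grip_force: 10.0
```

Run:
```python
from m2 import *
s=ctrl.get_state();print(s['position'],s['tool_rot'],s['grip_width'])
T=grab('top','pics/t3.png');S=grab('scene','pics/s3.png')
cv2.imwrite('pics/v3.png',cv2.cvtColor(np.hstack([cv2.resize(T['pixels'][150:350,240:440],(400,400)),cv2.resize(S['pixels'][130:290,230:430],(400,400),interpolation=cv2.INTER_CUBIC)]),cv2.COLOR_RGB2BGR))
# empty pan now
c=near(cv2.morphologyEx(mask(S,(0,8,80),(13,48,255))|mask(S,(140,0,80),(180,48,255)),cv2.MORPH_CLOSE,np.ones((3,3),np.uint8)),364,275,7)
print('panS',cv2.fitEllipse(cv2.convexHull(c)))
```

```text
[ 0.452  -0.1886  0.0278] [-3.1034  0.466   0.0131] 0.31687572227638977
panS ((364.139892578125, 274.5723571777344), (66.30564880371094, 86.52812957763672), 94.4991683959961)
```

View pics/v3.png

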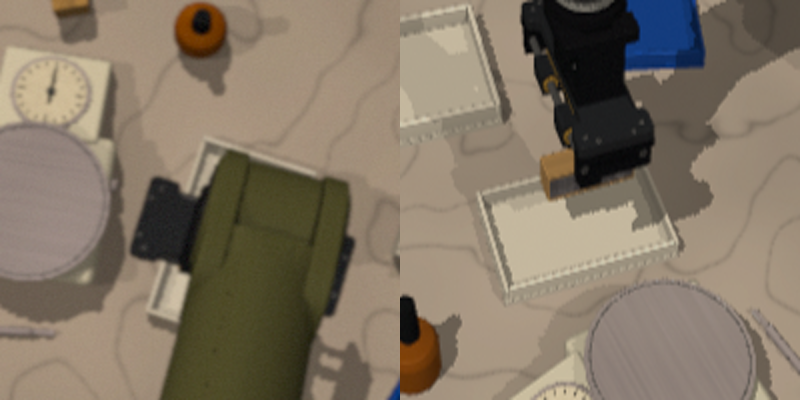

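The buffer hangs over the tray (scene crop (590,175)), aligned with its long side. Lowering slowly.

>>> carry_out:
  steps:
    - [0,0,0,0.3,-0.3,-2,0.1]
    - [0,0,0,0.3,-0.3,-3.5,0.1]
    - [0,0,0,0.3,-0.3,-4.2,0.1]
    - [0,0,0,0.3,-0.3,-4.5,0.1]
    - [0,0,0,0.3,-0.3,-4.6,0.1]
    - [0,0,0,0.3,-0.3,-4.7,0.1]
    - [0,0,0,0.3,-0.3,-4.7,0.1]

```text
time: 7.55
position: [0.459, -0.1951, -0.0143]
tool_rot: [3.105, -0.474, 0.002]
ft_force: [0.0, 0.1, -0.8]
grip_width: 0.325
grip_force: 10.0
```

>>> carry_out:
  steps:
    - [0,0,0,0,0,-0.1,0.1]
    - [0,0,0,0,0,-0.2,0.1]
    - [0,0,0,0,0,-0.2,0.1]
    - [0,0,0,0,0,-0.2,0.1]

```text
time: 7.95
position: [0.4584, -0.1948, -0.017]
tool_rot: [3.106, -0.474, -0.0]
ft_force: [0.2, -0.1, -1.3]
grip_width: 0.32
grip_force: 10.0
```

>>> carry_out:
  steps:
    - [0,0,0,0,0,-0.1,0.1]
    - [0,0,0,0,0,-0.2,0.1]
    - [0,0,0,0,0,-0.3,0.1]
    - [0,0,0,0,0,-0.3,0.1]

```text
time: 8.35
position: [0.4583, -0.1948, -0.0202]
tool_rot: [-3.106, 0.474, 0.001]
ft_force: [0.3, -1.1, -0.3]
grip_width: 0.323
grip_force: 10.0
```

Bottom about 0.5 mm above the floor by calculation. I release by opening part way (0.6, to stay inside the walls), then retreat.

>>> carry_out:
  steps:
    - [0,0,0,0,0,-0.1,0.1]
    - [0,0,0,0,0,-0.1,0.35]
    - [0,0,0,0,0,-0.1,0.4]
    - [0,0,0,0,0,-0.1,0.5]
    - [0,0,0,0,0,-0.1,0.55]
    - [0,0,0,0,0,-0.1,0.55]
    - [0,0,0,0,0,1,0.55]
    - [0,0,0,0,0,3,0.55]
    - [0,0,0,0,0,7,0.55]
    - [0,0,0,0,0,12,0.55]
    - [0,0,0,0,0,14,0.55]

```text
time: 9.45
position: [0.4613, -0.1957, 0.1257]
tool_rot: [3.103, -0.473, 0.012]
ft_force: [0.6, 0.0, 0.2]
grip_width: 0.547
grip_force: 0.0
```

Run:
```python
from m2 import *
from scipy.spatial.transform import Rotation as R
s=ctrl.get_state();print(s['position'],s['tool_rot'],s['grip_width'],s['joint_positions'])
W=grab('wrist','pics/w4.png')
X=np.eye(4);X[:3,:3]=R.from_rotvec(s['tool_rot']).as_matrix();X[:3,3]=s['position'];W['cam_to_world']=X@W['T_tool_cam']
S=grab('scene','pics/s4.png')
p=proj(W,(.458,-.195,.033));print('pred',p)
c=near(mask(W,(10,75,100),(25,255,255)),*map(int,p));q=cv2.minAreaRect(c);b=cv2.boxPoints(q)
B=np.array([onz(W,u,v,.033) for u,v in b]);print(q,B.mean(0),[np.linalg.norm(B[i]-B[i-1]) for i in range(4)])
c2=near(mask(S,(14,105,90),(22,200,255)),*map(int,proj(S,(.458,-.195,.02))));q2=cv2.minAreaRect(c2);print(q2,tri(ray(W,*q[0]),ray(S,*q2[0])))
# riser near edge, saucer & pan in the full scene views (unobstructed by arm?)
```

```text
[ 0.4613 -0.1957  0.1257] [ 3.1031 -0.473   0.0116] 0.5467417112173292 [ 0.7889  0.0587 -0.4538  1.8846  0.029   1.1967 -1.548 ]
pred [319.1275 236.4979]
((318.5, 236.5), (109.0, 33.0), 90.0) [ 0.456  -0.1938  0.033 ] [np.float64(0.09707346187520725), np.float64(0.0270022558095075), np.float64(0.09709332655060551), np.float64(0.0295772275926609)]
((319.0780029296875, 209.9266357421875), (12.739089965820312, 45.592533111572266), 73.3007583618164) (array([ 0.4562, -0.1938,  0.0308]), [np.float64(0.0014389534099753284), np.float64(0.001438953409975378)])
```

Buffer rests in the tray at (0.456, -0.194), top 0.031, so step 1 is done. For the saucer I use the open fingers as a two-point cradle behind the rim and push along (-0.24, -0.97). First travel to a point behind the saucer.

>>> carry_out:
  steps:
    - [0,0,8.5,0.5,3,2,0.8]
    - [0,0,17,1.5,7,3,1]
    - [0,0,25.5,2.5,11.5,3,1]
    - [0,0,34,3.5,16,3,1]
    - [0,0,42.5,4.5,20.5,3,1]
    - [0,0,51,5.5,25,3,1]
    - [0,0,59.5,6.5,29.5,3,1]
    - [0,0,68,7.5,34,3,1]
    - [0,0,76.5,8.5,38.5,3,1]
    - [0,0,85,9.5,43,3,1]
    - [0,0,93.4,10.4,46.9,3,1]
    - [0,0,93.4,10.4,46.9,3,1]

```text
time: 10.75
position: [0.5599, 0.2815, 0.1488]
tool_rot: [-2.459, -1.945, -0.001]
ft_force: [-0.1, 0.3, -0.2]
grip_width: 0.999
grip_force: 0.0
```

```bash
cat > look.py <<'E'
from m2 import *
from scipy.spatial.transform import Rotation as R
def wrist(f):
    s=ctrl.get_state();W=grab('wrist',f)
    X=np.eye(4);X[:3,:3]=R.from_rotvec(s['tool_rot']).as_matrix();X[:3,3]=s['position'];W['cam_to_world']=X@W['T_tool_cam']
    np.savez(f[:-4]+'.npz',**{k:np.array(v) for k,v in W.items()})
    a=np.degrees(2*np.arctan2(s['tool_rot'][1],s['tool_rot'][0]))
    print(s['time'],s['position'],'yaw',(a+180)%360-180,s['ft_force'],s['joint_positions'][6]);return W
E
python3 - <<'E'
from look import *
W=wrist('pics/w5.png');T=grab('top','pics/t5.png');S=grab('scene','pics/s5.png')
for z,p in((.088,(.545,.191)),(.058,(.503,.015))): print([proj(i,(*p,z)).round() for i in(W,T,S)])
f=lambda a:cv2.resize(a,(400,300),interpolation=cv2.INTER_AREA)
cv2.imwrite('pics/v5.png',cv2.cvtColor(np.hstack([f(W['pixels']),f(S['pixels'])]),cv2.COLOR_RGB2BGR))
E
```

```text
10.75 [0.5599 0.2815 0.1488] yaw 76.70093291494635 [-0.1395  0.2734 -0.2437] -0.9727770969413161
[array([326., 348.]), array([162., 226.]), array([414., 342.])]
[array([324., 479.]), array([254., 249.]), array([364., 273.])]
```

View pics/v5.png

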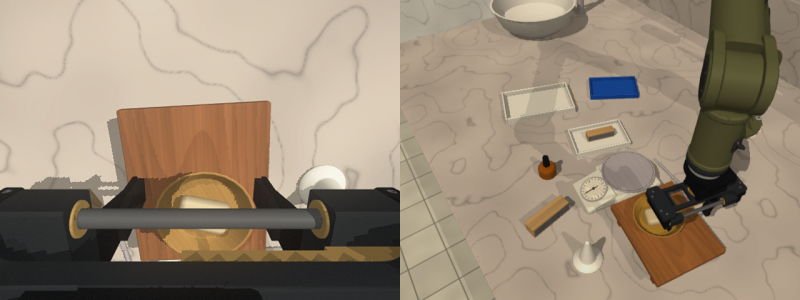

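The saucer sits between the finger lines (wrist half (205,212)). The scene half shows the buffer in the tray at (600,132) and the saucer clear of the arm at (655,218). Now descend behind it.

>>> carry_out:
  steps:
    - [0,0,-0.4,0.7,0,-4,1]
    - [0,0,-0.4,0.7,0,-8,1]
    - [0,0,-0.4,0.7,0,-10,1]
    - [0,0,-0.4,0.7,0,-11,1]
    - [0,0,-0.4,0.7,0,-11.5,1]
    - [0,0,-0.4,0.7,0,-11.5,1]

```text
time: 11.5
position: [0.57, 0.2734, 0.0356]
tool_rot: [2.482, 1.924, 0.001]
ft_force: [0.4, 0.6, 0.2]
grip_width: 0.998
grip_force: 0.0
```

```bash
cat >> look.py <<'E'
def rim(im,name,g,zr):
    """rim ellipse near guessed centre g at height zr: hue>=15 pixels inside a 95 mm circle"""
    poly=np.array([proj(im,(g[0]+.085*np.cos(a),g[1]+.085*np.sin(a),zr)) for a in np.linspace(0,6.28,40)],np.int32)
    k=np.zeros(im['pixels'].shape[:2],np.uint8);cv2.fillPoly(k,[poly],255)
    h=cv2.medianBlur(cv2.cvtColor(im['pixels'],cv2.COLOR_RGB2HSV),3)
    m=cv2.inRange(h,(15,100,20),(40,255,255))&k
    c=near(m,*map(float,proj(im,(g[0],g[1],zr-.01))),5)
    e=cv2.fitEllipse(cv2.convexHull(c));print(name,'rim',np.round(e[0],1),np.round(e[1],1),cv2.contourArea(cv2.convexHull(c)),'->',onz(im,*e[0],zr));return e
def pan(im,name,uv):
    m=mask(im,(0,8,80),(13,48,255))|mask(im,(140,0,80),(180,48,255))
    c=near(cv2.morphologyEx(m,cv2.MORPH_CLOSE,np.ones((3,3),np.uint8)),*uv,7)
    e=cv2.fitEllipse(cv2.convexHull(c));print(name,'pan',np.round(e[0],1),np.round(e[1],1),onz(im,*e[0],.058));return e
E
python3 - <<'E'
from look import *
W=wrist('pics/w6.png');S=grab('scene','pics/s6.png');T=grab('top','pics/t6.png')
rim(load('pics/scene0.npz'),'S0',(.545,.191),.088)
for i,n in((S,'S'),(T,'T')): rim(i,n,(.545,.191),.088)
pan(S,'S',(364,275));pan(T,'T',(254,249));pan(load('pics/s3.npz'),'S3',(364,275));pan(load('pics/t3.npz'),'T3',(254,249))
E
```

```text
11.5 [0.57   0.2734 0.0356] yaw 75.56446051896637 [0.431  0.6451 0.248 ] -1.0376737429254557
S0 rim [414.4 343.3] [71.4 86.5] 4801.5 -> [0.546  0.1924 0.088 ]
S rim [427.5 366.5] [21.6 27.1] 394.0 -> [0.5581 0.2351 0.088 ]
T rim [162.4 226.3] [70.9 72. ] 3961.0 -> [0.5442 0.1897 0.088 ]
S pan [364.2 274.5] [66.2 86.3] [0.5044 0.0171 0.058 ]
T pan [254.2 250.2] [79.1 80.7] [0.5009 0.0141 0.058 ]
S3 pan [364.1 274.6] [66.3 86.5] [0.5046 0.0172 0.058 ]
T3 pan [254.5 250.2] [79.5 81. ] [0.5008 0.0135 0.058 ]
```

Both cameras agree that the saucer must move (-4.25, -17.55) cm. Contact is expected after (-1.0, -2.2) cm. Approach and push the first centimetre or so.

>>> carry_out:
  steps:
    - [0,0,0.6,-0.5,-0.6,0,1]
    - [0,0,0.6,-0.8,-1.2,0,1]
    - [0,0,0.6,-1.0,-1.7,0,1]
    - [0,0,0.6,-1.1,-2.1,0,1]
    - [0,0,0.6,-1.15,-2.4,0,1]
    - [0,0,0.6,-1.2,-2.7,0,1]
    - [0,0,0.6,-1.27,-3.0,0,1]
    - [0,0,0.6,-1.34,-3.3,0,1]
    - [0,0,0.6,-1.41,-3.6,0,1]

```text
time: 12.55
position: [0.5553, 0.2388, 0.0352]
tool_rot: [-2.47, -1.94, -0.001]
ft_force: [0.6, 3.4, 0.4]
grip_width: 0.997
grip_force: 1.4
```

Run:
```python
from look import *
W=wrist('pics/w7.png');T=grab('top','pics/t7.png')
rim(T,'T',(.54,.175),.088)
```

```text
12.55 [0.5553 0.2388 0.0352] yaw 76.27561290555929 [0.6342 3.4387 0.4072] -0.9739236946458143
T rim [164.9 229.5] [70.9 78.9] 3915.0 -> [0.538  0.1848 0.088 ]
```

Contact, with about 3.4 N pushing force. Continue steadily at 4 cm/s.

>>> carry_out:
  steps:
    - [0,0,0,-0.09,-0.39,0,1]
    - [0,0,0,-0.19,-0.78,0,1]
    - [0,0,0,-0.28,-1.17,0,1]
    - [0,0,0,-0.38,-1.56,0,1]
    - [0,0,0,-0.47,-1.95,0,1]
    - [0,0,0,-0.56,-2.33,0,1]
    - [0,0,0,-0.66,-2.72,0,1]
    - [0,0,0,-0.75,-3.11,0,1]
    - [0,0,0,-0.85,-3.5,0,1]
    - [0,0,0,-0.94,-3.89,0,1]
    - [0,0,0,-1.03,-4.28,0,1]
    - [0,0,0,-1.13,-4.67,0,1]

```text
time: 13.85
position: [0.544, 0.1912, 0.0351]
tool_rot: [2.471, 1.939, 0.0]
ft_force: [1.7, 3.9, 1.0]
grip_width: 1.001
grip_force: 1.6
```

Run:
```python
from look import *
W=wrist('pics/w8.png');T=grab('top','pics/t8.png');S=grab('scene','pics/s8.png')
rim(T,'T',(.528,.13),.088);rim(S,'S',(.528,.13),.088)
```

```text
13.85 [0.544  0.1912 0.0351] yaw 76.24178044478941 [1.7432 3.898  1.0228] -0.8895434443361093
T rim [192.9 234.2] [66.  72.5] 3526.5 -> [0.5291 0.13   0.088 ]
S rim [384.9 293.2] [21.  50.4] 768.5 -> [0.5189 0.0882 0.088 ]
```

Saucer at (0.529, 0.130), following as modelled. Remaining push is about (-2.7, -11.5) cm, slower over the gap.

>>> carry_out:
  steps:
    - [0,0,0,-0.07,-0.3,0,1]
    - [0,0,0,-0.14,-0.6,0,1]
    - [0,0,0,-0.21,-0.9,0,1]
    - [0,0,0,-0.28,-1.2,0,1]
    - [0,0,0,-0.35,-1.5,0,1]
    - [0,0,0,-0.42,-1.8,0,1]
    - [0,0,0,-0.49,-2.1,0,1]
    - [0,0,0,-0.56,-2.4,0,1]
    - [0,0,0,-0.63,-2.7,0,1]
    - [0,0,0,-0.7,-3.0,0,1]
    - [0,0,0,-0.77,-3.3,0,1]
    - [0,0,0,-0.84,-3.6,0,1]

```text
time: 15.2
position: [0.536, 0.1557, 0.0354]
tool_rot: [2.471, 1.94, 0.002]
ft_force: [0.4, 4.3, 3.1]
grip_width: 0.997
grip_force: 2.2
```

>>> carry_out:
  steps:
    - [0,0,0,-0.07,-0.3,0,1]
    - [0,0,0,-0.14,-0.6,0,1]
    - [0,0,0,-0.21,-0.9,0,1]
    - [0,0,0,-0.28,-1.2,0,1]
    - [0,0,0,-0.35,-1.5,0,1]
    - [0,0,0,-0.42,-1.8,0,1]
    - [0,0,0,-0.49,-2.1,0,1]
    - [0,0,0,-0.56,-2.4,0,1]
    - [0,0,0,-0.63,-2.7,0,1]
    - [0,0,0,-0.7,-3.0,0,1]
    - [0,0,0,-0.77,-3.3,0,1]
    - [0,0,0,-0.84,-3.6,0,1]

```text
time: 16.4
position: [0.5267, 0.1186, 0.0346]
tool_rot: [-2.472, -1.939, 0.002]
ft_force: [0.1, 4.1, 0.4]
grip_width: 0.999
grip_force: 2.0
```

Run:
```python
from look import *
W=wrist('pics/w9.png');T=grab('top','pics/t9.png');S=grab('scene','pics/s9.png')
rim(T,'T',(.512,.058),.085);rim(S,'S',(.512,.058),.085)
```

```text
16.4 [0.5267 0.1186 0.0346] yaw 76.22653126873558 [0.0774 4.0804 0.4408] -0.7379426035930148
T rim [224.  243.8] [71.4 80. ] 4358.5 -> [0.5109 0.0699 0.085 ]
S rim [366.7 261.1] [12.8 37.8] 347.0 -> [0.4962 0.0115 0.085 ]
```

>>> carry_out:
  steps:
    - [0,0,0,-0.06,-0.25,0,1]
    - [0,0,0,-0.12,-0.5,0,1]
    - [0,0,0,-0.18,-0.75,0,1]
    - [0,0,0,-0.23,-1.0,0,1]
    - [0,0,0,-0.29,-1.25,0,1]
    - [0,0,0,-0.35,-1.5,0,1]
    - [0,0,0,-0.41,-1.75,0,1]
    - [0,0,0,-0.47,-2.0,0,1]
    - [0,0,0,-0.53,-2.25,0,1]
    - [0,0,0,-0.59,-2.5,0,1]
    - [0,0,0,-0.64,-2.75,0,1]
    - [0,0,0,-0.7,-3.0,0,1]

```text
time: 17.75
position: [0.5203, 0.0893, 0.0351]
tool_rot: [2.471, 1.939, 0.0]
ft_force: [0.1, 3.0, -1.1]
grip_width: 1.004
grip_force: 1.4
```

>>> carry_out:
  steps:
    - [0,0,0,-0.06,-0.25,0,1]
    - [0,0,0,-0.11,-0.45,0,1]
    - [0,0,0,-0.16,-0.65,0,1]
    - [0,0,0,-0.2,-0.85,0,1]
    - [0,0,0,-0.2,-0.85,0,1]
    - [0,0,0,-0.2,-0.85,0,1]

```text
time: 18.35
position: [0.5182, 0.0805, 0.035]
tool_rot: [2.471, 1.939, -0.001]
ft_force: [0.9, 1.8, -0.5]
grip_width: 0.997
grip_force: 0.9
```

Run:
```python
from look import *
W=wrist('pics/w10.png');T=grab('top','pics/t10.png');S=grab('scene','pics/s10.png')
rim(T,'T',(.504,.02),.082);rim(S,'S',(.504,.02),.082)
f=lambda a,u,v:cv2.resize(a[v:v+150,u:u+200],(400,300),interpolation=cv2.INTER_CUBIC)
cv2.imwrite('pics/v10.png',cv2.cvtColor(np.hstack([f(T['pixels'],150,170),f(S['pixels'],260,190)]),cv2.COLOR_RGB2BGR))
```

```text
18.35 [0.5182 0.0805 0.035 ] yaw 76.22920227801103 [ 0.8922  1.8259 -0.5354] -0.6483980068543257
T rim [251.3 248.5] [62.  70.8] 3227.0 -> [0.5022 0.0172 0.082 ]
S rim [383.4 288.2] [13.  37.2] 339.5 -> [0.5104 0.0751 0.082 ]
```

View pics/v10.png

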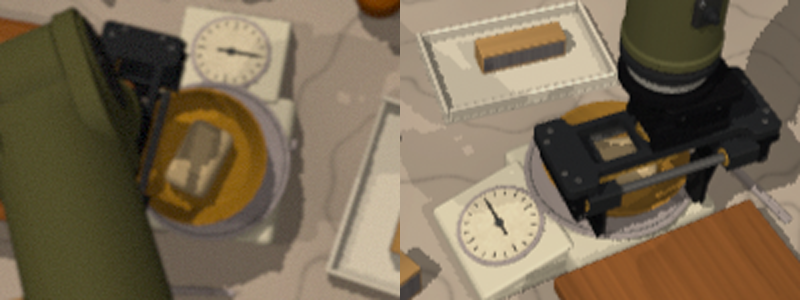

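The last view shows the saucer with soap standing on the pan, rim centre about (250.7,247.5) in the top view against the pan at (254,250). The buffer is in the tray. I push 3 mm more, then back straight off.

>>> carry_out:
  steps:
    - [0,0,0,-0.03,-0.15,0,1]
    - [0,0,0,-0.06,-0.3,0,1]
    - [0,0,0,-0.06,-0.3,0,1]
    - [0,0,0,0,0.1,0,1]
    - [0,0,0,0.2,0.8,0,1]
    - [0,0,0,0.6,2.5,0,1]
    - [0,0,0,1.2,5,0,1]
    - [0,0,0,1.2,5,4,1]
    - [0,0,0,1.6,9,8,1]
    - [0,0,0,1.8,13,11,1]
    - [0,0,0,2,17,12,1]
    - [0,0,0,2,20,12,1]

```text
time: 19.7
position: [0.5393, 0.2855, 0.1583]
tool_rot: [2.47, 1.941, 0.009]
ft_force: [0.2, 0.6, -0.2]
grip_width: 0.999
grip_force: 0.0
```

Run:
```python
from look import *
s=ctrl.get_state();print(s['time'],s['position'],s['ft_force'])
T=grab('top','pics/t11.png');S=grab('scene','pics/s11.png')
r=[];
for i,n in((T,'T'),(S,'S')): r.append(rim(i,n,(.503,.016),.0815))
print(tri(ray(T,*r[0][0]),ray(S,*r[1][0])))
print('pan ref T .5009 .0141, S .5044 .0171')
for i,uv in((T,(230,265)),(S,(390,285))):
    h=cv2.cvtColor(i['pixels'],cv2.COLOR_RGB2HSV)
for i,g,n in((T,.0815,'T'),(S,.0815,'S')): # soap: pale, inside rim
    poly=np.array([proj(i,(.503+.05*np.cos(a),.016+.05*np.sin(a),.07)) for a in np.linspace(0,6.28,40)],np.int32)
    k=np.zeros((480,640),np.uint8);cv2.fillPoly(k,[poly],255)
    c=near(mask(i,(12,40,110),(26,135,255))&k,*map(float,proj(i,(.503,.016,.08))));q=cv2.minAreaRect(c);print(n,'soap',q,onz(i,*q[0],.082))
c=near(mask(S,(14,105,90),(22,200,255)),*map(int,proj(S,(.456,-.194,.02))));print('buf',cv2.minAreaRect(c))
```

```text
19.7 [0.5393 0.2855 0.1583] [ 0.2479  0.6285 -0.2401]
T rim [249.7 248.2] [68.9 69.6] 3719.0 -> [0.503  0.0203 0.0815]
S rim [366.9 267.8] [57.2 74.1] 3289.0 -> [0.504  0.0218 0.0815]
(array([0.503 , 0.0206, 0.0796]), [np.float64(0.00013098390076215862), np.float64(0.00013098390076216534)])
pan ref T .5009 .0141, S .5044 .0171
T soap ((250.00003051757812, 248.50003051757812), (21.0190372467041, 34.882659912109375), 26.56505012512207) [0.5023 0.0196 0.082 ]
S soap ((367.0462341308594, 269.3692626953125), (23.318531036376953, 39.194976806640625), 82.87498474121094) [0.5065 0.0252 0.082 ]
buf ((319.0780029296875, 209.9266357421875), (12.739089965820312, 45.592533111572266), 73.3007583618164)
```

The saucer is free and level, rim height about 0.080 (pan sunk about 5 mm) and about 5.5 mm from the pan centre, within the 12 mm limit. The soap is central and the buffer has not moved. I let it settle, check once more and hand in.

>>> carry_out:
  steps:
    - [0,0,0,0,0,1,1]
    - [0,0,0,0,0,1,1]
    - [0,0,0,0,0,1,1]
    - [0,0,0,0,0,1,1]
    - [0,0,0,0,0,1,1]
    - [0,0,0,0,0,1,1]
    - [0,0,0,0,0,1,1]
    - [0,0,0,0,0,1,1]

```text
time: 20.6
position: [0.5383, 0.2809, 0.165]
tool_rot: [2.472, 1.939, -0.0]
ft_force: [0.3, 0.0, -0.1]
grip_width: 0.999
grip_force: 0.0
```

Run:
```python
from look import *
T=grab('top','pics/t12.png');rim(T,'T',(.503,.016),.0815)
s=ctrl.get_state();print(s['time'],s['ft_force'],s['qd'].max())
print(ctrl.close_job())
```

```text
T rim [249.8 248.1] [69.1 69.4] 3718.0 -> [0.503  0.0202 0.0815]
20.65 [ 0.3149 -0.4688  0.4308] 0.0010022184518058306
the job is handed in; nothing more can be done
None
```

The job is handed in, with no verdict returned: the buffer lies flat in the small white tray, and the saucer with its soap stands free on the scale pan, about 5.5 mm from the centre by my camera measurements (limit 12 mm).

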